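# Send the failed hub through the one-way gate

### The arm

A 6-joint arm with a two-finger parallel gripper is mounted at the origin on the work surface. World frame = base frame: x ahead of the robot, y to its left, z up, the work surface at z = 0. Lengths are in m, angles in degrees, forces in N, time in s.
With the tool pointing down it reaches from about 0.375 to 0.9 m from the base axis. Payload 3.1 kg.
Tool frame: the origin (TCP) lies between the finger pads; the fingertips stand 22 mm ahead of it and the grasp point (between the pads) lies 3 mm ahead of it; z points along the fingers, y is the line along which they close (so a half turn about z gives the same grasp; the last joint's range is limited). The gripper opens to 87 mm and grips with 3 to 60 N. Pads are 19 mm wide; open, the fingers measure 117 mm over their backs; the gripper's body (75 mm by 190 mm) begins 51 mm behind the grasp point.
Start: joints at [56.637, 30.224, 82.088, -0, 67.689, -10.227], TCP at [0.246, 0.575, 0.245] pointing down, gripper open.
Joint ranges: [-176.69, 176.69], [-43.24, 126.21], [12.49, 139.97], [-82, 262], [0, 151.66], [-163.58, 163.58]. Speed limits (degrees/s): [159.86, 159.86, 180, 180, 180, 180].

### API

Orientations are given as a 3x3 rotation matrix whose columns are the frame's x, y, z axes.
In Python, from rig import bot, capture, search_frame, outline_of, spot_point gives the robot as it stands.
- The arm moves only by the tool jog_arm, never from a script. Its argument "rows" is text: rows parted by semicolons, each of 7 numbers parted by spaces: the opening, from 0 (shut) to 1 (fully open), then the shift along the tool's x, y, z as a fraction of full scale, then the turn, a rotation vector about the tool's x, y, z as a fraction of full scale. A call has 1 to 20 rows; each row is the pose to reach, as a shift and turn from the pose commanded when the call began, along the tool's axes at that moment; what a row does not reach only later rows make up. Full scale, the value 1, is 0.5 m for a shift and pi/4 rad for a turn. A row lasts 1/12 s, in which the tool goes at most 41.7 mm and 7.16 degrees, less where a joint would pass 70% of its speed; a pose out of reach is approached as far as the arm can. A call with a number of a shift or a turn outside -1 to 1 is refused whole. A call with a gripper value outside its range is refused whole. The fingers move at their own pace and stop on an object; the grip force is fixed at half the most. Time passes only in rows, so rows that repeat a pose let the fingers close. It gives the time, the measured TCP pose, the force, the opening and the grip force at its end, in the units of the state.
- bot.read_state(): the state, without advancing time (a new reading comes with each control period).
- capture(name): name is "side" or "top" or "wrist"; returns a dict with "pixels" (384x512x3 uint8, red, green, blue), "fx", "fy", "cx", "cy" (pixels), "distortion" ([k1, k2, p1, p2, k3] as OpenCV has them; the pictures are not rectified), "R" (3x3) and "t" (3): a world point X has camera coordinates R X + t; the wrist camera has in their place "mount" (4x4, takes a point from camera to tool coordinates, whose origin is the TCP and whose axes are the flange's). Camera axes: x right, y down, z forward; pixel columns grow to the right and rows downward; lengths in m; the calibration is good to about 2 mm. A picture is of the moment at which its call begins: read the wrist's pose just before it. There is no depth.
- bot.hand_in(): hands the job in; it is judged then, once.
Trained networks look in a picture, given as the dict that the camera call returned (one of the last four; its "shot" number tells which), for a name from the list of things; names that differ only in an ending like _2 or _b are one class to them, and where a whole thing is asked for, a point or a joint stands for the part that bears it (a point fixed in the world has none). Each returns a list of dicts, best first, with "conf" (0 to 1); they miss things now and then, are a little off and sometimes report something else, mostly with a low value. They report only what shows in the picture. A call takes as long as a camera call.
- search_frame(label, picture): "point" ([x, y, z] in m, in world coordinates, good to about 4 mm: the middle of the surface that is visible of it).
- outline_of(label, picture): "region" (384x512 bool, what is visible of it).
- spot_point(label, picture): "point" ([x, y, z] in m, in world coordinates, good to about 4 mm: a listed point, or the origin of a listed thing).
The state is a dict: "time_s": time; "joint_positions": joint angles; "qvel": joint speeds; "tau": joint torques, N m; "position": TCP position; "tcp_rot": TCP orientation; "force": force on the tool from outside, world axes, zero at the start; "moment": the same for the moment, N m; "opening": opening from 0.0 (shut) to 1.0 (fully open); "grasp_force": force on a finger pad.
Only numpy, scipy, OpenCV 4.12 (cv2) and the standard library are available. Lean on these libraries where they do the work, as an engineer would, in place of code of your own. Each camera call takes 0.05 s, during which the arm holds its last target. There are 200 camera calls.

### The job

The tall flanged steel hub has failed inspection: stand it on the open entry deck of the one-way gate, in front of the sprung door, then push it upright along the deck, through the door and so far into the closed bay behind that the door swings shut after it. Leave the short flanged hub where it stands.

Things in the scene. Friction and masses are not known exactly. Their poses are not given: they have to be found in the camera images.
- tall_hub_mid (a point): Centre of the tall flanged hub, a loose steel turned part, 0.4 to 0.7 kg, 70 mm tall, standing on its flange (50 mm diameter, 25 mm high); round neck above, 28 mm diameter, 45 mm long, pinched from above. The point is 35 mm above its underside, 10 mm above the flange. z up. Near it, in any order: the short hub and a plain steel cylinder, 40 mm diameter, 70 mm tall.
- short_hub_mid (a point): Centre of the short flanged hub, a bystander: the same flange (50 mm diameter, 25 mm high) and neck (28 mm diameter), but only 45 mm tall; the point is 22.5 mm above its underside.
- gate: Fixed aluminium lane, open above. Origin on the bench, mid-width, in the shut door's plane; x = way the part goes, y across, z up. Deck top z = 6 mm, from x = -130 (open end) to 180 (bay's end wall). Side walls: inner faces y = -40 and 40, 5 thick, top z = 36. Posts at x = 0, beside the walls: top z = 72. Nothing spans the lane: fingers may follow the part through, then lift straight out.
- gate_door (a joint): Sprung door's angle, rad: 0 shut across the lane, up to 1.55 swung into the bay (gate +x); it opens only that way. Steel plate, 3 mm thick, z = 9 to 60 mm, upright hinge at x = 0, y = +43 mm of the gate, reaching 80 mm from it. Soft spring (under 2 N at mid-door), shuts it in about 1 s when free; it clears the hub once the hub's axis is 100 mm or more past x = 0 (150 at most).

How it is judged (in metres and radians):
On the way, in this order (a step that is already met when the one before it is completed fails the run):
1. the tall hub is upright on the entry deck in front of the shut door (x of tall_hub_mid in the frame of gate between -0.135 and -0.015 m and y of tall_hub_mid in the frame of gate between -0.035 and 0.035 m and z of tall_hub_mid in the frame of gate below 0.047 m and angle between tall_hub_mid's own z axis and vertical below 0.17 rad and value of joint gate_door below 0.15 rad), for 0.1 s.
2. the tall hub passes the doorway along the deck, with the door swung open (x of tall_hub_mid in the frame of gate between 0.02 and 0.1 m and y of tall_hub_mid in the frame of gate between -0.035 and 0.035 m and z of tall_hub_mid in the frame of gate below 0.047 m and value of joint gate_door above 0.5 rad), for 0.05 s.
At the end, for the whole second after the job is handed in: The tall hub stands upright (within 10 degrees) on the deck inside the bay, its axis 40 to 170 mm past the door's plane and within 35 mm of the lane's middle, and the door is shut behind it (within 0.12 rad) (x of tall_hub_mid in the frame of gate between 0.04 and 0.17 m and y of tall_hub_mid in the frame of gate between -0.035 and 0.035 m and z of tall_hub_mid in the frame of gate below 0.045 m and angle between tall_hub_mid's own z axis and vertical below 0.17 rad and value of joint gate_door below 0.12 rad); the robot touches nothing.
It fails at once if the short hub is moved by more than 25 mm (distance of short_hub_mid from where it was at the start of the episode above 0.025 m).
It also fails if it takes over 51 s, if anything falls off the work surface, if the arm or the gripper's body presses on something with over 40 N, if the wrist force passes 120 N, or if a joint passes its speed limit or range.

## Working session

There is one attempt and no reset: what is moved stays moved. The work goes in short steps, Python scripts to look and compute and a tool call to move; the robot and the scene stay as the last step left them, time stands still between calls to the robot, and variables do not carry over. Pictures are saved under pics/ and viewed, at most 10 in all, crops included, and the job is handed in when it is done.

Besides the shell and the picture viewer there is one more tool, called after "Request:" by a JSON object that holds its "name" and its "arguments". jog_arm: Moves the arm, as the interface text tells. Its arguments: {"type":"object","properties":{"rows":{"type":"string"}},"required":["rows"]}

```bash
mkdir -p pics; python3 - <<'E'
from rig import *
import cv2,numpy as np
s=bot.read_state();print(s['time_s'],s['position'],s['tcp_rot'],s['opening'])
ims=[]
for n in("side","top"):
    p=capture(n);ims.append(p["pixels"])
    for l in("tall_hub_mid","short_hub_mid","gate","gate_door"):
        print(n,l,[(np.round(d["point"],4).tolist(),round(d["conf"],2)) for d in spot_point(l,p)][:3],[(np.round(d["point"],4).tolist(),round(d["conf"],2)) for d in search_frame(l,p)][:3])
    print(n,p["R"],p["t"],p["fx"],p["cx"],p["cy"])
    cv2.imwrite(f"pics/{n}1.png",p["pixels"][...,::-1])
E
```

```text
0.0 [0.24517007 0.57417343 0.24358091] [[-9.19574643e-01  3.92913508e-01 -1.20445573e-03]
 [ 3.92915155e-01  9.19572945e-01 -1.81117111e-03]
 [ 3.95951305e-04 -2.13875593e-03 -9.99997634e-01]] 1.002903486818986
side tall_hub_mid [([0.4391, 0.3577, 0.0364], 0.66)] [([0.4435, 0.365, 0.0237], 0.92)]
side short_hub_mid [([0.424, 0.1709, 0.0237], 0.97)] [([0.4277, 0.1806, 0.0231], 0.62)]
side gate [([0.5478, -0.0537, -0.0009], 0.95)] [([0.5504, -0.0469, 0.0073], 0.63)]Traceback (most recent call last):
  File "<stdin>", line 8, in <module>
ValueError: it knows: gate, short_hub_mid, tall_hub_mid
```

```bash
python3 - <<'E'
from rig import *
import cv2,numpy as np
for n in("side","top"):
    p=capture(n)
    for l in("tall_hub_mid","short_hub_mid","gate"):
        print(n,l,[(np.round(d["point"],4).tolist(),round(d["conf"],2)) for d in spot_point(l,p)][:3],[(np.round(d["point"],4).tolist(),round(d["conf"],2)) for d in search_frame(l,p)][:3])
    cv2.imwrite(f"pics/{n}1.png",p["pixels"][...,::-1])
    np.save(n,p,allow_pickle=True)
E
```

```text
side tall_hub_mid [([0.4392, 0.3556, 0.0355], 0.68)] [([0.4421, 0.3662, 0.0246], 0.84)]
side short_hub_mid [([0.4251, 0.1739, 0.0256], 0.67)] [([0.4218, 0.1839, 0.024], 0.75), ([0.5493, -0.047, 0.0068], 0.18)]
side gate [([0.5484, -0.05, -0.0018], 0.57)] [([0.5525, -0.0457, 0.008], 0.68)]
top tall_hub_mid [([0.442, 0.3476, 0.0394], 0.88)] [([0.4423, 0.3407, 0.0278], 0.56)]
top short_hub_mid [([0.4275, 0.1748, 0.0229], 0.63)] [([0.4314, 0.1724, 0.0229], 0.97), ([0.5488, -0.0805, 0.0098], 0.31)]
top gate [([0.5483, -0.0526, 0.0034], 0.67)] [([0.5489, -0.0802, 0.0063], 0.93)]
```

View pics/side1.png

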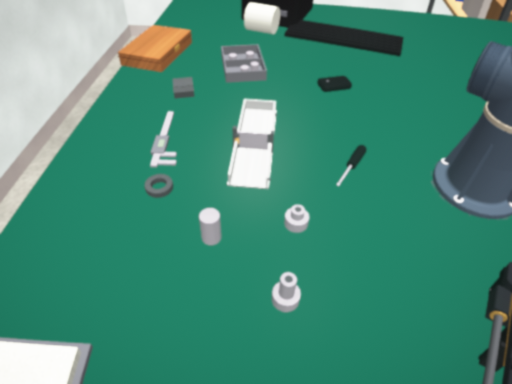

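View pics/top1.png

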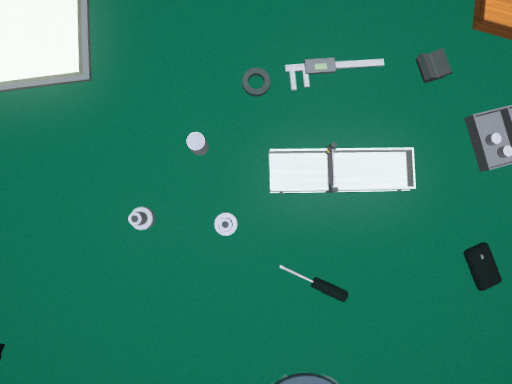

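Top: tall hub at (141,218), short at (226,224), cylinder at (197,143), gate spanning columns 270-415 with the door at column ~332 and its open end on the left. Side: the same layout. Next I'll get the gate yaw and hub axis from pixels.

```bash
cat > h.py <<'E'
import numpy as np,cv2
def ray(p,uv,z):
    K=np.array([[p["fx"],0,p["cx"]],[0,p["fy"],p["cy"]],[0,0,1.]])
    n=cv2.undistortPoints(np.array(uv,float).reshape(-1,1,2),K,np.array(p["distortion"])).reshape(-1,2)
    d=np.c_[n,np.ones(len(n))]@p["R"]; c=-np.array(p["R"]).T@p["t"]
    return c+d*((z-c[2])/d[:,2])[:,None]
E
python3 - <<'E'
from rig import *
from h import *
p=capture("top")
m=outline_of("gate",p)[0]["region"].astype(np.uint8)
r=cv2.minAreaRect(cv2.findContours(m,0,2)[0][0] if 0 else np.argwhere(m)[:,::-1].astype(np.float32))
b=cv2.boxPoints(r);print(r,b);print(ray(p,b,.036))
im=p["pixels"];big=cv2.resize(im[130:210,255:425],None,fx=4.7,fy=4.7,interpolation=2)
cv2.imwrite("pics/gate.png",big[...,::-1])
for n,q in(("top",p),("side",capture("side"))):
    m=outline_of("tall_hub_mid",q)[0]["region"]
    ys,xs=np.nonzero(m);print(n,xs.min(),xs.max(),ys.min(),ys.max(),m.sum())
    cv2.imwrite(f"pics/hub_{n}.png",cv2.resize(q["pixels"][ys.min()-8:ys.max()+8,xs.min()-8:xs.max()+8],None,fx=8,fy=8,interpolation=2)[...,::-1])
g=np.array([[270,150],[270,192],[414,149],[415,189]]);print(ray(p,g,.036))
print("flange",ray(p,[[143.5,218.5]],.025),"top",ray(p,[[135,219]],.07))
E
```

```text
((341.93072509765625, 167.1602325439453), (50.789764404296875, 147.51708984375), 88.60282135009766) [[267.5749  143.57135]
 [415.04816 139.97446]
 [416.28656 190.74911]
 [268.8133  194.34601]]
[[ 0.59983692  0.08224863  0.036     ]
 [ 0.61096423 -0.24063322  0.036     ]
 [ 0.49997001 -0.23940644  0.036     ]
 [ 0.49168006  0.07978608  0.036     ]]
top 128 154 207 229 465
side 270 299 273 311 868
[[ 0.58602073  0.07711154  0.036     ]
 [ 0.49663248  0.0772777   0.036     ]
 [ 0.59098805 -0.2374324   0.036     ]
 [ 0.50374599 -0.23662213  0.036     ]]
flange [[0.43970752 0.34611394 0.025     ]] top [[0.4395132  0.35092862 0.07      ]]
```

View pics/gate.png

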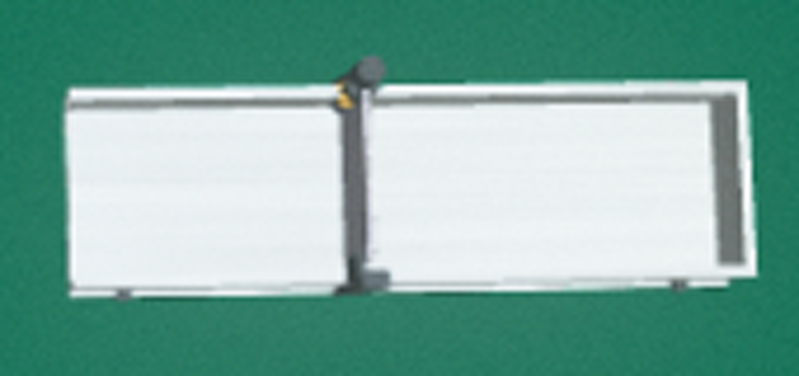

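View pics/hub_top.png

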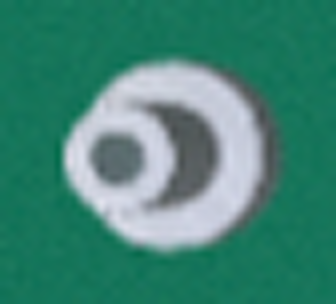

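```bash
python3 - <<'E'
from h import *
p=np.load("top.npy",allow_pickle=True).item()
f=lambda *a:np.array(a)/4.7+[254.6,129.6]
print("hub",ray(p,[[140.8,217.9]],.025),ray(p,[[134.5,218.3]],.07))
c=ray(p,[f(68,90),f(70,292),f(747,82),f(757,275)],.036);print(c)
l=(c[0]+c[1])/2;r=(c[2]+c[3])/2;print(l,r,np.degrees(np.arctan2(*(r-l)[[1,0]])),np.linalg.norm(r-l))
print("door",ray(p,[f(368,92),f(368,268)],.06),"posts",ray(p,[f(370,70),f(375,278)],.072))
E
```

```text
hub [[0.4409424  0.35195802 0.025     ]] [[0.44090938 0.35197649 0.07      ]]
[[ 0.58870039  0.07908977  0.036     ]
 [ 0.49720383  0.07834506  0.036     ]
 [ 0.59528088 -0.23654884  0.036     ]
 [ 0.50567234 -0.23817826  0.036     ]]
[0.54295211 0.07871741 0.036     ] [ 0.55047661 -0.23736355  0.036     ] -88.63629630752965 0.3161705105702577
door [[ 0.58464006 -0.05208172  0.06      ]
 [ 0.50677711 -0.05082034  0.06      ]] posts [[ 0.59227598 -0.05026305  0.072     ]
 [ 0.50165987 -0.05095315  0.072     ]]
```

Request:
{"name": "jog_arm", "arguments": {"rows": "1 -0.535 -0.254 0.2 0 0 0.73; 1 -0.535 -0.254 0.2 0 0 0.73; 1 -0.535 -0.254 0.2 0 0 0.73; 1 -0.535 -0.254 0.2 0 0 0.73; 1 -0.535 -0.254 0.2 0 0 0.73; 1 -0.535 -0.254 0.2 0 0 0.73; 1 -0.535 -0.254 0.2 0 0 0.73; 1 -0.535 -0.254 0.2 0 0 0.73; 1 -0.535 -0.254 0.2 0 0 0.73; 1 -0.535 -0.254 0.2 0 0 0.73; 1 -0.535 -0.254 0.2 0 0 0.73; 1 -0.535 -0.254 0.2 0 0 0.73"}}

```text
time_s: 2.3
position: [0.441, 0.3539, 0.1451]
tcp_rot: [[-0.561, 0.828, 0.0], [0.828, 0.561, 0.001], [0.0, 0.001, -1.0]]
force: [0.1, 0.2, -0.3]
opening: 1.0
grasp_force: 0.0
```

Request:
{"name": "jog_arm", "arguments": {"rows": "1 0 0 0 0 0 0.73; 1 0 0 0 0 0 0.73; 1 0 0 0 0 0 0.73; 1 0 0 0 0 0 0.73; 1 0 0 0 0 0 0.73; 1 0 0 0 0 0 0.73; 1 0 0 0 0 0 0.73; 1 0 0 0 0 0 0.73"}}

```text
time_s: 2.97
position: [0.4411, 0.3536, 0.1449]
tcp_rot: [[-0.024, 1.0, 0.0], [1.0, 0.024, 0.0], [0.0, 0.0, -1.0]]
force: [-0.2, -0.3, -0.0]
opening: 1.0
grasp_force: 0.0
```

```bash
python3 - <<'E'
from rig import *
from h import *
s=bot.read_state();print(s['time_s'],s['position'],np.round(s['tcp_rot'],4),s['joint_positions'])
p=capture("wrist")
M=np.array(p["mount"]);T=np.eye(4);T[:3,:3]=s['tcp_rot'];T[:3,3]=s['position']
C=np.linalg.inv(T@M);p2=dict(p);p2["R"]=C[:3,:3];p2["t"]=C[:3,3]
print(M)
print([(d["point"],d["conf"]) for d in spot_point("tall_hub_mid",p)])
np.save("w1",p2,allow_pickle=True);cv2.imwrite("pics/w1.png",p["pixels"][...,::-1])
E
```

```text
2.9667 [0.44110822 0.35361855 0.14488652] [[-2.350e-02  9.997e-01  4.000e-04]
 [ 9.997e-01  2.350e-02  3.000e-04]
 [ 3.000e-04  4.000e-04 -1.000e+00]] [2.73931828e+01 3.34108572e+01 9.59612512e+01 4.19548668e-03
 5.05979691e+01 2.60431202e+01]
[[ 5.02907289e-04 -9.61465442e-01 -2.74925356e-01  7.53946091e-02]
 [ 9.99999824e-01  5.70501655e-04 -1.65901122e-04 -1.83271562e-04]
 [ 3.16353566e-04 -2.74925224e-01  9.61465559e-01 -1.40596644e-01]
 [ 0.00000000e+00  0.00000000e+00  0.00000000e+00  1.00000000e+00]]
[([0.4421, 0.3554, 0.0335], 0.9)]
```

View pics/w1.png

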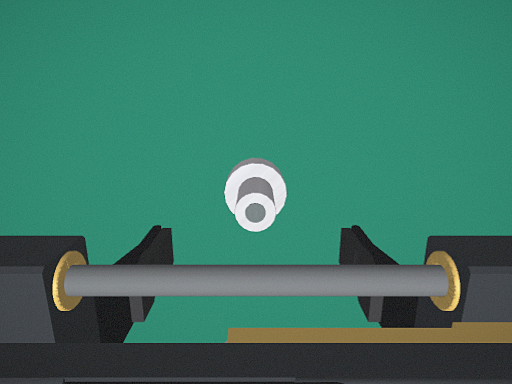

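The hub is centred between the fingers: neck top at (255,212), flange at (255,190), finger gap centre at column ~256. Going down and gripping.

Request:
{"name": "jog_arm", "arguments": {"rows": "1 0 0 0.06 0 0 0; 1 0 0 0.12 0 0 0; 1 0 0 0.15 0 0 0; 1 0 0 0.174 0 0 0; 1 0 0 0.174 0 0 0; 1 0 0 0.174 0 0 0; 0 0 0 0.174 0 0 0; 0 0 0 0.174 0 0 0; 0 0 0 0.174 0 0 0; 0 0 0 0.174 0 0 0; 0 0 0 0.174 0 0 0; 0 0 0 0.174 0 0 0; 0 0 0 0.174 0 0 0; 0 0 0 0.174 0 0 0; 0 0 0 0.174 0 0 0; 0 0 0 0.174 0 0 0; 0 0 0 0.174 0 0 0; 0 0 0 0.174 0 0 0"}}

```text
time_s: 4.57
position: [0.4408, 0.3527, 0.0574]
tcp_rot: [[-0.02, 1.0, -0.002], [1.0, 0.02, -0.0], [-0.0, -0.002, -1.0]]
force: [-2.4, 1.4, 1.5]
opening: 0.304
grasp_force: 30.0
```

Request:
{"name": "jog_arm", "arguments": {"rows": "0 0 0 -0.05 0 0 0; 0 0 0 -0.12 0 0 0; 0 0 0 -0.18 0 0 0; 0 -0.07 0.02 -0.18 0 0 0; 0 -0.14 0.04 -0.18 0 0 0; 0 -0.21 0.06 -0.18 0 0 0; 0 -0.28 0.08 -0.18 0 0 0; 0 -0.35 0.1 -0.18 0 0 0; 0 -0.42 0.12 -0.18 0 0 0; 0 -0.49 0.14 -0.18 0 0 0; 0 -0.56 0.165 -0.18 0 0 0; 0 -0.62 0.18 -0.18 0 0 0; 0 -0.664 0.193 -0.18 0 0 0; 0 -0.664 0.193 -0.18 0 0 0; 0 -0.664 0.193 -0.18 0 0 0; 0 -0.664 0.193 -0.18 0 0 0; 0 -0.664 0.193 -0.18 0 0 0; 0 -0.664 0.193 -0.18 0 0 0"}}

```text
time_s: 6.07
position: [0.544, 0.0241, 0.1472]
tcp_rot: [[-0.022, 1.0, -0.001], [1.0, 0.022, 0.0], [0.0, -0.001, -1.0]]
force: [-0.1, -0.6, -6.1]
opening: 0.307
grasp_force: 30.0
```

```bash
python3 - <<'E'
from rig import *
from h import *
s=bot.read_state();print(s['time_s'],s['position'],np.round(s['tcp_rot'],4),s['opening'])
p=capture("wrist")
M=np.array(p["mount"]);T=np.eye(4);T[:3,:3]=s['tcp_rot'];T[:3,3]=s['position']
C=np.linalg.inv(T@M);p2=dict(p);p2["R"]=C[:3,:3];p2["t"]=C[:3,3]
for l in("tall_hub_mid","gate"):print(l,[(d["point"],d["conf"]) for d in spot_point(l,p)])
np.save("w2",p2,allow_pickle=True);cv2.imwrite("pics/w2.png",p["pixels"][...,::-1])
E
```

```text
6.0667 [0.54401552 0.02406165 0.14720971] [[-2.200e-02  9.998e-01 -1.300e-03]
 [ 9.998e-01  2.200e-02  3.000e-04]
 [ 3.000e-04 -1.300e-03 -1.000e+00]] 0.3065643361805127
tall_hub_mid [([0.5444, 0.028, 0.1243], 0.88)]
gate []
```

View pics/w2.png

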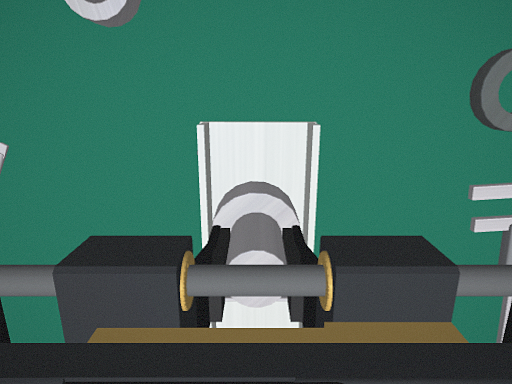

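The hub hangs over the lane (flange centred at column ~256). The wall tops' outer edges run from column 197 to 320 at the open end (row 124). Computing the lateral offset.

```bash
python3 - <<'E'
from h import *
p=np.load("w2.npy",allow_pickle=True).item()
c=ray(p,[[197,124],[320,124]],.036);print(c,c.mean(0));c=ray(p,[[210,122],[308,122]],.006);print(c,c.mean(0))
E
```

```text
[[0.49948241 0.07758566 0.036     ]
 [0.58924446 0.07961849 0.036     ]] [0.54436343 0.07860208 0.036     ]
[[0.50502039 0.07683664 0.006     ]
 [0.58493169 0.07864554 0.006     ]] [0.54497604 0.07774109 0.006     ]
```

Request:
{"name": "jog_arm", "arguments": {"rows": "0 0 0.003 0.05 0 0 0; 0 0 0.003 0.1 0 0 0; 0 0 0.003 0.13 0 0 0; 0 0 0.003 0.15 0 0 0; 0 0 0.003 0.16 0 0 0; 0 0 0.003 0.165 0 0 0; 0 0 0.003 0.165 0 0 0; 0 0 0.003 0.165 0 0 0; 0 0 0.003 0.165 0 0 0; 0 0 0.003 0.165 0 0 0"}}

```text
time_s: 7.05
position: [0.547, 0.0228, 0.0659]
tcp_rot: [[-0.02, 1.0, 0.002], [1.0, 0.02, -0.0], [-0.0, 0.002, -1.0]]
force: [0.3, 0.0, -5.4]
opening: 0.308
grasp_force: 30.0
```

Request:
{"name": "jog_arm", "arguments": {"rows": "0 0 -0.002 0.003 0 0 0; 0 0 -0.002 0.003 0 0 0; 0 0 -0.002 0.003 0 0 0; 0 0 -0.002 0.003 0 0 0"}}

```text
time_s: 7.38
position: [0.5452, 0.0229, 0.0637]
tcp_rot: [[-0.02, 1.0, -0.0], [1.0, 0.02, 0.0], [0.0, -0.0, -1.0]]
force: [-0.1, -0.2, -3.1]
opening: 0.303
grasp_force: 30.0
```

Request:
{"name": "jog_arm", "arguments": {"rows": "0 -0.01 0 0 0 0 0; 0 -0.02 0 0 0 0 0; 0 -0.03 0 0 0 0 0; 0 -0.04 0 0 0 0 0; 0 -0.05 0 0 0 0 0; 0 -0.06 0 0 0 0 0; 0 -0.07 0 0 0 0 0; 0 -0.08 0 0 0 0 0; 0 -0.09 0 0 0 0 0; 0 -0.1 0 0 0 0 0; 0 -0.11 0 0 0 0 0; 0 -0.12 0 0 0 0 0; 0 -0.13 0 0 0 0 0; 0 -0.14 0 0 0 0 0; 0 -0.15 0 0 0 0 0; 0 -0.16 0 0 0 0 0; 0 -0.17 0 0 0 0 0; 0 -0.18 0 0 0 0 0; 0 -0.19 0 0 0 0 0; 0 -0.2 0 0 0 0 0"}}

```text
time_s: 9.05
position: [0.5473, -0.0769, 0.0642]
tcp_rot: [[-0.02, 1.0, 0.0], [1.0, 0.02, 0.001], [0.001, 0.0, -1.0]]
force: [-0.6, 5.3, -0.6]
opening: 0.299
grasp_force: 31.0
```

Request:
{"name": "jog_arm", "arguments": {"rows": "0 -0.01 0 0 0 0 0; 0 -0.02 0 0 0 0 0; 0 -0.03 0 0 0 0 0; 0 -0.04 0 0 0 0 0; 0 -0.05 0 0 0 0 0; 0 -0.06 0 0 0 0 0; 0 -0.07 0 0 0 0 0; 0 -0.08 0 0 0 0 0; 0 -0.09 0 0 0 0 0; 0 -0.1 0 0 0 0 0; 0 -0.11 0 0 0 0 0; 0 -0.12 0 0 0 0 0; 0 -0.13 0.001 0 0 0 0; 0 -0.14 0.001 0 0 0 0; 0 -0.15 0.001 0 0 0 0; 0 -0.16 0.001 0 0 0 0; 0 -0.17 0.001 0 0 0 0; 0 -0.18 0.001 0 0 0 0; 0 -0.188 0.001 0 0 0 0; 0 -0.188 0.001 0 0 0 0"}}

```text
time_s: 10.72
position: [0.55, -0.1725, 0.0637]
tcp_rot: [[-0.02, 1.0, 0.001], [1.0, 0.02, -0.001], [-0.001, 0.001, -1.0]]
force: [-1.6, 0.6, 1.1]
opening: 0.302
grasp_force: 30.0
```

Request:
{"name": "jog_arm", "arguments": {"rows": "0 0 0 0 0 0 0; 0 0 0 0 0 0 0; 0 0 0 0 0 0 0; 0 0 0 0 0 0 0"}}

```text
time_s: 11.05
position: [0.55, -0.1715, 0.0639]
tcp_rot: [[-0.021, 1.0, 0.001], [1.0, 0.021, -0.001], [-0.001, 0.001, -1.0]]
force: [-2.2, -0.5, 2.6]
opening: 0.299
grasp_force: 30.0
```

```bash
python3 - <<'E'
from rig import *
from h import *
s=bot.read_state();print(s['time_s'],s['position'],s['force'])
p=capture("top");q=capture("side")
a=cv2.resize(p["pixels"][120:220,255:425],None,fx=4.5,fy=4.5);cv2.imwrite("pics/t3.png",a[...,::-1])
b=cv2.resize(q["pixels"][80:200,200:310],None,fx=4.5,fy=4.5);cv2.imwrite("pics/s3.png",b[...,::-1])
for l in("tall_hub_mid",):print(l,[(d["point"],d["conf"]) for d in spot_point(l,q)])
E
```

```text
11.05 [ 0.55001927 -0.17149155  0.06393349] [-2.18129462 -0.46867702  2.57002907]
tall_hub_mid [([0.548, -0.1534, 0.0484], 0.85)]
```

View pics/s3.png

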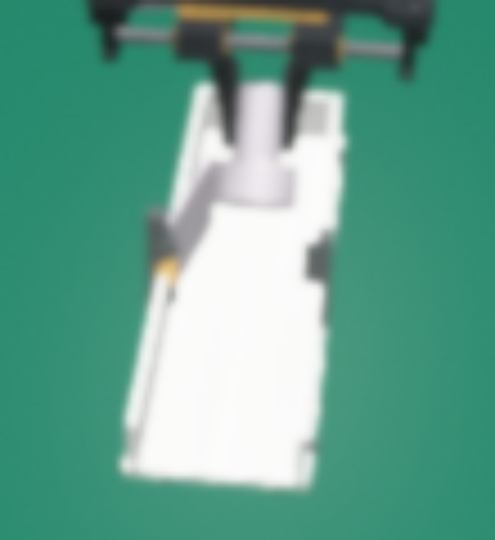

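The side crop shows the hub upright between the fingers in the bay, but the door is still partly open near the flange (215,170). It may still be swinging, so I'll wait and look again.

Request:
{"name": "jog_arm", "arguments": {"rows": "0 0 0 0 0 0 0; 0 0 0 0 0 0 0; 0 0 0 0 0 0 0; 0 0 0 0 0 0 0; 0 0 0 0 0 0 0; 0 0 0 0 0 0 0; 0 0 0 0 0 0 0; 0 0 0 0 0 0 0; 0 0 0 0 0 0 0; 0 0 0 0 0 0 0"}}

```text
time_s: 12.03
position: [0.55, -0.1713, 0.0638]
tcp_rot: [[-0.02, 1.0, 0.001], [1.0, 0.02, -0.0], [-0.0, 0.001, -1.0]]
force: [-2.5, -2.7, 5.0]
opening: 0.303
grasp_force: 30.0
```

```bash
python3 - <<'E'
from rig import *
from h import *
p=capture("top");q=capture("side")
a=cv2.resize(p["pixels"][120:220,285:425],None,fx=3,fy=3)
b=cv2.resize(q["pixels"][90:190,220:290],None,fx=3,fy=3)
cv2.imwrite("pics/c4.png",np.hstack([a,b])[...,::-1])
E
```

```text
(no output)
```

View pics/c4.png

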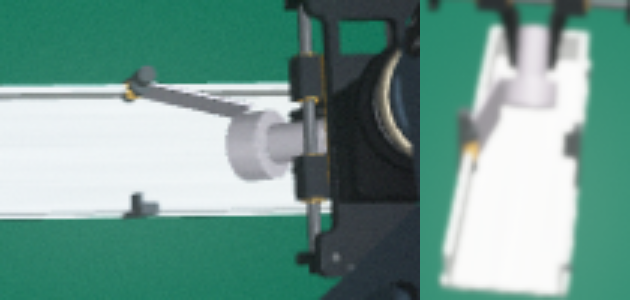

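The hub has pivoted in the pads. In the top crop the flange lags at (258,147) while the neck runs right under the gripper at (325,140), and the door rests on the flange. I'll measure the tilt before righting it.

```bash
cat >> h.py <<'E'
from scipy.optimize import least_squares
u=np.array([.0235,-.9997,0]);v=np.array([.9997,.0235,0]);w=np.array([0,0,1.])
def hubpts(P,th,a):   # P grasp point, lean th toward +u, a = height of P on hub
    ax=np.cos(th)*w+np.sin(th)*u; e=np.cos(th)*u-np.sin(th)*w
    t=np.linspace(0,2*np.pi,60)[:,None]
    return np.vstack([P+(h-a)*ax+r*(np.cos(t)*e+np.sin(t)*v) for h,r in((0,.025),(.025,.025),(.025,.014),(.07,.014))])
def proj(p,X):
    K=np.array([[p["fx"],0,p["cx"]],[0,p["fy"],p["cy"]],[0,0,1.]])
    return cv2.projectPoints(X,cv2.Rodrigues(np.array(p["R"]))[0],np.array(p["t"],float),K,np.array(p["distortion"]))[0].reshape(-1,2)
E
python3 - <<'E'
from rig import *
from h import *
s=bot.read_state();P=np.array(s['position'])+.003*np.array(s['tcp_rot'])[:,2]
pics=[capture(n) for n in("top","side")]
for p,n in zip(pics,("top","side")):
    m=outline_of("tall_hub_mid",p)
    if not m: print(n,"none");continue
    m=m[0]["region"];ys,xs=np.nonzero(m);print(n,xs.min(),xs.max(),ys.min(),ys.max(),m.sum())
    for th in(0,15,30,40,50,60):
        q=proj(p,hubpts(P,np.radians(th),.0544));f=q[:120]
        k=np.zeros((384,512),np.uint8);
        for g in(q[:120],q[120:]):cv2.fillConvexPoly(k,cv2.convexHull(np.round(g).astype(np.int32)),1)
        print(th,"flange",f.min(0).round(1),f.max(0).round(1),"IoU",round((k*m).sum()/np.maximum(k,m).sum(),2))
E
```

```text
top 360 393 158 179 482
0 flange [369.3 156.3] [395.5 180.2] IoU 0.36
15 flange [364.6 156.3] [390.8 180.2] IoU 0.5
30 flange [361.5 156.1] [386.  180.1] IoU 0.61
40 flange [360.4 155.9] [382.9 180. ] IoU 0.64
50 flange [360.2 155.6] [380.1 179.8] IoU 0.66
60 flange [360.8 155.3] [377.5 179.6] IoU 0.65
side none
```

Tilt is ~48°, leaning toward the end wall. The pads are the pivot, so I'll lift slightly, turn the tool 38° back about its y, and shift back so the hub comes upright while the door still rests on it.

Request:
{"name": "jog_arm", "arguments": {"rows": "0 0 0 -0.006 0 0 0; 0 0.005 0 -0.012 0 -0.05 0; 0 0.01 0 -0.012 0 -0.12 0; 0 0.014 0 -0.012 0 -0.2 0; 0 0.018 0 -0.012 0 -0.28 0; 0 0.022 0 -0.012 0 -0.36 0; 0 0.026 0 -0.012 0 -0.44 0; 0 0.03 0 -0.012 0 -0.52 0; 0 0.034 0 -0.012 0 -0.6 0; 0 0.038 0 -0.012 0 -0.68 0; 0 0.04 0 -0.012 0 -0.76 0; 0 0.04 0 -0.012 0 -0.844 0; 0 0.04 0 -0.012 0 -0.844 0; 0 0.04 0 -0.012 0 -0.844 0; 0 0.04 0 -0.012 0 -0.844 0; 0 0.04 0 -0.012 0 -0.844 0; 0 0.04 0 -0.012 0 -0.844 0"}}

```text
time_s: 13.75
position: [0.5496, -0.1517, 0.0698]
tcp_rot: [[-0.014, 1.0, 0.013], [0.789, 0.019, -0.615], [-0.615, 0.001, -0.789]]
force: [0.5, -1.2, -5.6]
opening: 0.302
grasp_force: 30.0
```

```bash
python3 - <<'E'
from rig import *
from h import *
s=bot.read_state();P=np.array(s['position'])+.003*np.array(s['tcp_rot'])[:,2];print(s['time_s'],P,s['force'])
for n in("top","side"):
    p=capture(n);
    if n=="top":a=cv2.resize(p["pixels"][120:220,285:425],None,fx=3,fy=3)
    else:b=cv2.resize(p["pixels"][90:190,220:290],None,fx=3,fy=3)
    print(n,[(d["point"],d["conf"]) for d in spot_point("tall_hub_mid",p)])
    m=outline_of("tall_hub_mid",p)
    if not m: print(n,"none");continue
    m=m[0]["region"];ys,xs=np.nonzero(m);print(n,xs.min(),xs.max(),ys.min(),ys.max(),m.sum())
    for th in(-10,0,10,20,30,40,50):
        q=proj(p,hubpts(P,np.radians(th),.0544));f=q[:120]
        k=np.zeros((384,512),np.uint8);
        for g in(q[:120],q[120:]):cv2.fillConvexPoly(k,cv2.convexHull(np.round(g).astype(np.int32)),1)
        print(th,"flange",f.min(0).round(1),f.max(0).round(1),"IoU",round((k*m).sum()/np.maximum(k,m).sum(),2))
cv2.imwrite("pics/c5.png",np.hstack([a,b])[...,::-1])
E
```

```text
13.75 [ 0.54965553 -0.15355476  0.06744288] [ 0.49170445 -1.21396911 -5.55577748]
top []
top none
side [([0.5514, -0.1462, 0.0471], 0.72)]
side 247 265 106 129 309
-10 flange [247.6 107.7] [266.2 127.5] IoU 0.56
0 flange [247.3 110.1] [266.1 128.6] IoU 0.61
10 flange [246.9 112.5] [266.  129.1] IoU 0.63
20 flange [246.6 114.6] [265.9 128.9] IoU 0.64
30 flange [246.3 116.4] [265.8 128.1] IoU 0.63
40 flange [246.  116.2] [265.7 127.8] IoU 0.61
50 flange [245.7 114.3] [265.6 128.7] IoU 0.64
```

View pics/c5.png

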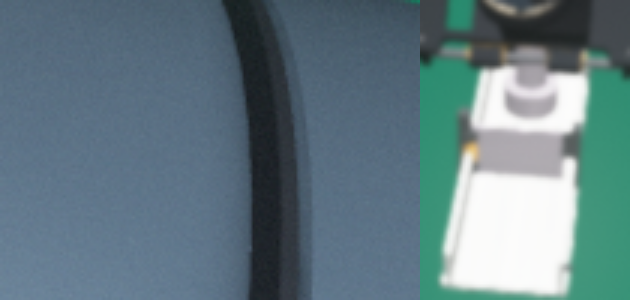

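The side crop shows the hub almost upright behind the shut door. The door slipped off during the lift, and the first pass leaned too much to count as a proper upright push. I'll set the hub down here, regrasp with the fingers turned 90° (closing along the lane, so the grip resists this tilt), and redo the pass from the entry deck.

Request:
{"name": "jog_arm", "arguments": {"rows": "0 0.002 0 0.002 0 0 0; 0 0.0037 0 0.0047 0 0 0; 0 0.0037 0 0.0047 0 0 0; 0 0.0037 0 0.0047 0 0 0; 0.4 0.0037 0 0.0047 0 0 0; 0.6 0.0037 0 0.0047 0 0 0; 0.6 0.0037 0 0.0047 0 0 0; 0.6 0.0037 0 0.0047 0 0 0; 0.6 0.0037 0 0.0047 0 0 0; 0.6 0.0037 0 0.0047 0 0 0; 0.6 0 0 -0.03 0 0 0; 0.6 0 0 -0.08 0 0 0; 0.6 0 0 -0.14 0 0 0; 0.6 0 0 -0.2 0 0 0; 0.6 0 0 -0.25 0 0 0; 0.6 0 0 -0.25 0 0 0; 0.6 0 0 -0.25 0 0 0"}}

```text
time_s: 15.47
position: [0.5485, -0.0735, 0.1693]
tcp_rot: [[-0.016, 1.0, 0.016], [0.788, 0.022, -0.615], [-0.616, 0.003, -0.788]]
force: [0.7, -0.2, -0.2]
opening: 0.602
grasp_force: 0.0
```

Request:
{"name": "jog_arm", "arguments": {"rows": "0.6 0 0 0 0 0.14 0; 0.6 0 0 0 0 0.28 0; 0.6 0 0 0 0 0.42 0; 0.6 0 0 0 0 0.56 0; 0.6 0 0 0 0 0.7 0; 0.6 0 0 0 0 0.844 0; 0.6 0 0 0 0 0.844 0; 0.6 0 0 0 0 0.844 0; 0.6 0 0 0 0 0.844 0"}}

```text
time_s: 16.22
position: [0.5465, -0.0743, 0.1668]
tcp_rot: [[-0.019, 1.0, -0.003], [1.0, 0.019, -0.002], [-0.001, -0.003, -1.0]]
force: [-0.6, 0.7, -0.1]
opening: 0.6
grasp_force: 0.0
```

```bash
python3 - <<'E'
from rig import *
from h import *
s=bot.read_state();print(s['time_s'],s['position'],np.round(s['tcp_rot'],3),s['joint_positions'])
for n in("wrist","side"):
    p=capture(n)
    for l in("tall_hub_mid",):print(n,[(d["point"],d["conf"]) for d in spot_point(l,p)])
    if n=="wrist":
        M=np.array(p["mount"]);T=np.eye(4);T[:3,:3]=s['tcp_rot'];T[:3,3]=s['position']
        C=np.linalg.inv(T@M);p["R"]=C[:3,:3];p["t"]=C[:3,3];cv2.imwrite("pics/w6.png",p["pixels"][...,::-1]);np.save("w6",p,allow_pickle=True)
E
```

```text
16.2167 [ 0.54653828 -0.07433851  0.16684575] [[-0.019  1.    -0.003]
 [ 1.     0.019 -0.002]
 [-0.001 -0.003 -1.   ]] [-19.27885211  30.72582463  96.86415474  -0.18364912  52.5663981
 -20.26804979]
wrist [([0.5518, -0.1449, 0.04], 0.9)]
side [([0.5496, -0.1466, 0.0405], 0.93)]
```

View pics/w6.png

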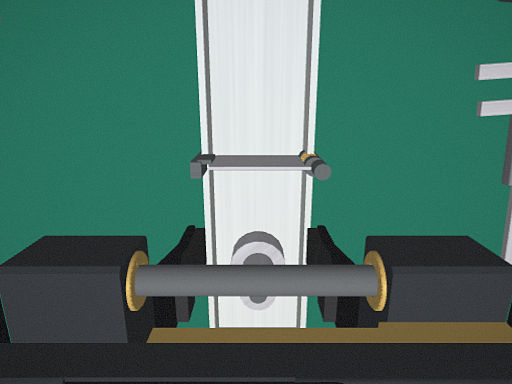

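The wrist picture shows the hub upright in the bay at (258,270), with the door shut across the lane at row ~162. Turning 90° over the hub.

Request:
{"name": "jog_arm", "arguments": {"rows": "0.8 -0.05 0.005 0 0 0 0.15; 0.8 -0.1 0.005 0 0 0 0.3; 0.8 -0.143 0.005 0 0 0 0.45; 0.8 -0.143 0.005 0 0 0 0.6; 0.8 -0.143 0.005 0 0 0 0.75; 0.8 -0.143 0.005 0 0 0 0.9; 0.8 -0.143 0.005 0 0 0 1; 0.8 -0.143 0.005 0 0 0 1; 0.8 -0.143 0.005 0 0 0 1"}}

```text
time_s: 17.17
position: [0.5518, -0.1448, 0.168]
tcp_rot: [[0.69, 0.724, -0.0], [0.724, -0.69, -0.0], [-0.001, -0.0, -1.0]]
force: [0.6, -0.4, -0.6]
opening: 0.799
grasp_force: 0.0
```

Request:
{"name": "jog_arm", "arguments": {"rows": "0.8 0 0 0 0 0 0.15; 0.8 0 0 0 0 0 0.3; 0.8 0 0 0 0 0 0.45; 0.8 0 0 0 0 0 0.6; 0.8 0 0 0 0 0 0.75; 0.8 0 0 0 0 0 0.9; 0.8 0 0 0 0 0 1; 0.8 0 0 0 0 0 1; 0.8 0 0 0 0 0 1; 0.8 0 0 0 0 0 1; 0.8 0 0 0 0 0 1"}}

```text
time_s: 18.08
position: [0.5518, -0.1454, 0.1681]
tcp_rot: [[1.0, 0.022, -0.0], [0.022, -1.0, -0.0], [-0.0, 0.0, -1.0]]
force: [-0.1, 0.1, 0.2]
opening: 0.803
grasp_force: 0.0
```

Request:
{"name": "jog_arm", "arguments": {"rows": "0.8 0 0 0.06 0 0 0; 0.8 0 0 0.12 0 0 0; 0.8 0 0 0.17 0 0 0; 0.8 0 0 0.2 0 0 0; 0.8 0 0 0.216 0 0 0; 0.8 0 0 0.216 0 0 0; 0.8 0 0 0.216 0 0 0; 0 0 0 0.216 0 0 0; 0 0 0 0.216 0 0 0; 0 0 0 0.216 0 0 0; 0 0 0 0.216 0 0 0; 0 0 0 0.216 0 0 0; 0 0 0 0.216 0 0 0; 0 0 0 0.216 0 0 0; 0 0 0 0.216 0 0 0; 0 0 0 0.216 0 0 0; 0 0 0 0.216 0 0 0"}}

```text
time_s: 19.5
position: [0.5526, -0.1468, 0.0605]
tcp_rot: [[1.0, 0.021, 0.002], [0.021, -1.0, -0.002], [0.002, 0.002, -1.0]]
force: [0.1, -6.1, 2.5]
opening: 0.305
grasp_force: 30.0
```

Request:
{"name": "jog_arm", "arguments": {"rows": "0 0 0 -0.05 0 0 0; 0 0 0 -0.12 0 0 0; 0 0 0 -0.18 0 0 0; 0 0 0 -0.2 0 0 0; 0 0 0 -0.2 0 0 0; 0 0 -0.05 -0.2 0 0 0; 0 -0.002 -0.1 -0.2 0 0 0; 0 -0.002 -0.15 -0.2 0 0 0; 0 -0.004 -0.2 -0.2 0 0 0; 0 -0.004 -0.25 -0.2 0 0 0; 0 -0.004 -0.3 -0.2 0 0 0; 0 -0.004 -0.34 -0.2 0 0 0; 0 -0.004 -0.354 -0.2 0 0 0; 0 -0.004 -0.354 -0.2 0 0 0; 0 -0.004 -0.354 -0.2 0 0 0; 0 -0.004 -0.354 -0.2 0 0 0"}}

```text
time_s: 20.83
position: [0.5458, 0.0305, 0.159]
tcp_rot: [[1.0, 0.02, -0.002], [0.02, -1.0, -0.0], [-0.002, 0.0, -1.0]]
force: [0.2, -0.1, -5.5]
opening: 0.304
grasp_force: 30.0
```

Request:
{"name": "jog_arm", "arguments": {"rows": "0 0 0 0.06 0 0 0; 0 0 0 0.12 0 0 0; 0 0 0 0.16 0 0 0; 0 0 0 0.185 0 0 0; 0 0 0 0.193 0 0 0; 0 0 0 0.197 0 0 0; 0 0 0 0.197 0 0 0; 0 0 0 0.197 0 0 0; 0 0 0 0.197 0 0 0"}}

```text
time_s: 21.58
position: [0.5472, 0.031, 0.0627]
tcp_rot: [[1.0, 0.02, 0.003], [0.02, -1.0, -0.0], [0.003, 0.0, -1.0]]
force: [-0.7, 0.7, -5.6]
opening: 0.306
grasp_force: 30.0
```

```bash
python3 - <<'E'
from rig import *
from h import *
s=bot.read_state();print(s['time_s'],s['position'],s['force'])
for n in("side","wrist"):
    p=capture(n);print(n,[(d["point"],d["conf"]) for d in spot_point("tall_hub_mid",p)])
    m=outline_of("tall_hub_mid",p)
    if m:
        m=m[0]["region"];ys,xs=np.nonzero(m);print(xs.min(),xs.max(),ys.min(),ys.max())
    if n=="side":
        q=proj(p,hubpts(np.array(s['position']),0,.0545));print(q.min(0),q.max(0))
E
```

```text
21.5833 [0.54719213 0.03095958 0.06265879] [-0.71307814  0.72734598 -5.60445636]
side [([0.5465, 0.0349, 0.0429], 0.48), ([0.4248, 0.1704, 0.0229], 0.36)]
240 260 163 177
[238.31966884 143.44347027] [259.73370347 177.46323914]
wrist [([0.5445, 0.0345, 0.0435], 0.81)]
215 297 188 318
```

Request:
{"name": "jog_arm", "arguments": {"rows": "0 0 0 0.002 0 0 0; 0 0 0.01 0.002 0 0 0; 0 0 0.02 0.002 0 0 0; 0 0 0.03 0.002 0 0 0; 0 0 0.04 0.002 0 0 0; 0 0 0.05 0.002 0 0 0; 0 0 0.06 0.002 0 0 0; 0 0 0.07 0.002 0 0 0; 0 0 0.08 0.002 0 0 0; 0 0 0.09 0.002 0 0 0; 0 0 0.1 0.002 0 0 0; 0 0 0.11 0.002 0 0 0; 0 0 0.12 0.002 0 0 0; 0 0 0.13 0.002 0 0 0; 0 0 0.14 0.002 0 0 0; 0 0 0.15 0.002 0 0 0; 0 0 0.16 0.002 0 0 0; 0 0 0.17 0.002 0 0 0; 0 0 0.18 0.002 0 0 0; 0 0 0.19 0.002 0 0 0"}}

```text
time_s: 23.55
position: [0.5478, -0.064, 0.0606]
tcp_rot: [[1.0, 0.02, -0.001], [0.02, -1.0, 0.0], [-0.001, -0.0, -1.0]]
force: [-0.0, 2.3, -5.1]
opening: 0.305
grasp_force: 31.2
```

Request:
{"name": "jog_arm", "arguments": {"rows": "0 0 0.01 0 0 0 0; 0 0 0.02 0 0 0 0; 0 0 0.03 0 0 0 0; 0 0 0.04 0 0 0 0; 0 0 0.05 0 0 0 0; 0 0 0.06 0 0 0 0; 0 0 0.065 0 0 0 0; 0 0 0.065 0 0 0 0; 0 0 0.065 0 0 0 0"}}

```text
time_s: 24.3
position: [0.5489, -0.0969, 0.0606]
tcp_rot: [[1.0, 0.02, 0.0], [0.02, -1.0, -0.001], [0.0, 0.001, -1.0]]
force: [-1.0, -0.7, -5.7]
opening: 0.306
grasp_force: 30.0
```

```bash
python3 - <<'E'
from rig import *
from h import *
s=bot.read_state();P=np.array(s['position'])-[0,0,.003];print(s['time_s'],s['position'],s['force'])
p=capture("side");print([(d["point"],d["conf"]) for d in spot_point("tall_hub_mid",p)])
m=outline_of("tall_hub_mid",p)[0]["region"];ys,xs=np.nonzero(m);print(xs.min(),xs.max(),ys.min(),ys.max())
for th in(-20,0,20,40):
    q=proj(p,hubpts(P,np.radians(th),.0515));print(th,q.min(0),q.max(0))
E
```

```text
24.3 [ 0.54889483 -0.09685688  0.06060068] [-1.03784814 -0.73134067 -5.66853394]
[([0.5444, -0.0954, 0.0428], 0.81)]
246 264 126 143
-20 [245.21267035 112.87841134] [264.53180208 141.00420549]
0 [244.81349635 112.47898795] [264.24865553 143.94815014]
20 [244.08084786 113.18085806] [264.00003615 144.35976188]
40 [243.43152208 113.73639921] [263.81564907 142.93782349]
```

The hub is at gate x ≈ 45 mm, upright, z ≈ 0.042, with low forces. Pushing on past the door.

Request:
{"name": "jog_arm", "arguments": {"rows": "0 0 0.01 0 0 0 0; 0 0 0.02 0 0 0 0; 0 0 0.03 0 0 0 0; 0 0 0.04 0 0 0 0; 0 0 0.05 0 0 0 0; 0 0 0.06 0 0 0 0; 0 0 0.07 0 0 0 0; 0 0 0.08 0 0 0 0; 0 0 0.09 0 0 0 0; 0 0 0.1 0 0 0 0; 0 0 0.11 0 0 0 0; 0 0 0.12 0 0 0 0; 0 0 0.13 0 0 0 0; 0 0 0.14 0 0 0 0; 0 0 0.15 0 0 0 0; 0 0 0.156 0 0 0 0; 0 0 0.156 0 0 0 0; 0 0 0.156 0.003 0 0 0; 0 0 0.156 0.003 0 0 0; 0 0 0.156 0.003 0 0 0"}}

```text
time_s: 26.12
position: [0.5507, -0.1749, 0.0605]
tcp_rot: [[1.0, 0.021, 0.001], [0.021, -1.0, -0.002], [0.001, 0.002, -1.0]]
force: [-2.8, -2.0, 6.3]
opening: 0.308
grasp_force: 30.1
```

Request:
{"name": "jog_arm", "arguments": {"rows": "0 0 0 0 0 0 0; 0 0 0 0 0 0 0; 0 0 0 0 0 0 0; 0.45 0 0 0 0 0 0; 0.45 0 0 0 0 0 0; 0.45 0 0 0 0 0 0; 0.45 0 0 0 0 0 0; 0.45 0 0 0 0 0 0; 0.45 0 0 -0.02 0 0 0; 0.45 0 0 -0.05 0 0 0; 0.45 0 0 -0.1 0 0 0; 0.45 0 0 -0.16 0 0 0; 0.45 0 0 -0.22 0 0 0; 0.45 0 0 -0.28 0 0 0; 0.45 0 0 -0.28 0 0 0; 0.45 0 0 -0.28 0 0 0; 0.45 0 0 -0.28 0 0 0; 0.45 0 0 -0.28 0 0 0"}}

```text
time_s: 27.62
position: [0.5493, -0.1735, 0.1979]
tcp_rot: [[1.0, 0.02, -0.003], [0.02, -1.0, 0.002], [-0.003, -0.002, -1.0]]
force: [-0.3, 0.4, -0.4]
opening: 0.455
grasp_force: 0.0
```

```bash
python3 - <<'E'
from rig import *
from h import *
s=bot.read_state();print(s['time_s'],s['position'],s['force'])
O=np.array([.5462,-.052,0]);
for n in("side","wrist"):
    p=capture(n)
    print(n,[(((np.array(d["point"])-O)@np.c_[u,v,w]).round(4),d["conf"]) for d in spot_point("tall_hub_mid",p)],[(d["point"],d["conf"]) for d in spot_point("short_hub_mid",p)])
    if n=="wrist":continue
    # door shut? compare pixels on the shut-door face with the deck just before it, and with the first picture
    ref=np.load("side.npy",allow_pickle=True).item()["pixels"]
    X=np.array([O+a*v+z*w for a in(-30,-15,0,15,30) for z in(20,40,55)],float) if 0 else np.array([O+a*.001*v+z*.001*w for a in(-30,-15,0,15,30) for z in(20,40,55)])
    q=np.round(proj(p,X)).astype(int)
    print(p["pixels"][q[:,1],q[:,0]].mean(1).round(),ref[q[:,1],q[:,0]].mean(1).round())
    m=outline_of("tall_hub_mid",p)
    if m:
        ys,xs=np.nonzero(m[0]["region"]);print(xs.min(),xs.max(),ys.min(),ys.max());q=proj(p,hubpts(O+.123*u+.041*w,0,.035));print(q.min(0),q.max(0))
E
```

```text
27.6167 [ 0.54929295 -0.17353115  0.19786665] [-0.33882771  0.41038064 -0.43086549]
side [(array([1.203e-01, 1.000e-04, 3.990e-02]), 0.75)] []
[171. 157. 203. 170. 171. 188. 170. 170. 228. 169. 170. 193. 167. 168.
 190.] [170. 157. 203. 170. 171. 187. 170. 170. 227. 168. 169. 193. 167. 167.
 189.]
249 266 97 125
[248.47844304  95.99456476] [266.93586591 126.06001081]
wrist [(array([ 0.1216, -0.0004,  0.0376]), 0.73)] []
```

Door pixels match the initial shut state. The hub stands upright at gate (0.121, 0.000, 0.040) and the gripper is clear.

```bash
python3 -c "
from rig import *
print(bot.hand_in())"
```

```text
the job is handed in; nothing more can be done
None
```

The job is handed in, with no verdict returned: on the second push (on the first the hub tilted in the grip) the tall hub went through upright and stands about 121 mm past the shut door, gripper clear; the arm never went near the short hub, but I didn't re-measure it at the end.

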